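# Ease the muddler out of the caddy

### The arm

A 7-joint arm with a two-finger parallel gripper is mounted at the origin on the work surface. World frame = base frame: x ahead of the robot, y to its left, z up, the work surface at z = 0. Lengths are in m, angles in rad, forces in N, time in s.
With the tool pointing down it reaches from about 0.4 to 0.85 m from the base axis. Payload 4.5 kg.
Tool frame: the origin (TCP) lies on the centre line of the jaws, within the pads' length; the fingertips stand 14 mm ahead of it and the grasp point (between the pads) lies 5 mm behind it (r.tcp_to_tips is the z of the fingertips in the tool frame, in m); z points along the fingers, y is the direction in which the jaws open and shut (so a half turn about z gives the same grasp; the last joint's range is limited). The gripper opens to 88 mm and grips with 3 to 60 N. Pads are 18 mm wide; open, the fingers measure 123 mm over their backs; the gripper's body (75 mm by 187 mm) begins 45 mm behind the grasp point.
Start: joints at [1.141, 0.689, -0.195, 1.565, 0.157, 0.902, -0.215], TCP at [0.28, -0.559, 0.253] pointing down, gripper open.
Joint ranges: [-3.01, 3.01], [-0.46, 2.08], [-1.47, 1.51], [0.13, 2.56], [-1, 4.14], [0.04, 2.09], [-2.66, 2.66]. Speed limits (rad/s): [2.57, 2.57, 3.14, 3.14, 3.14, 3.14, 3.14].

### API

Orientations are given as a unit quaternion [x, y, z, w].
In Python, from plant import r, viewer gives the robot as it stands.
- The arm moves only by the shell command python3 -m inch 'ROWS' [FORCE]. ROWS is JSON, a list of rows, each a list of 3 entries, a list of its own where there are three numbers: the closure, from 0 (fully open) to 1 (shut), then the shift along the tool's x, y, z in cm, then the turn about the tool's z in degrees. In form: [[fingers, [x, y, z], yaw], ...]. A call has 1 to 20 rows; each row is the pose to reach, as a shift and turn from the pose commanded when the call began, along the tool's axes at that moment; what a row does not reach only later rows make up. A row lasts 1/10 s, in which the tool goes at most 50 mm and 8.59 degrees, less where a joint would pass 70% of its speed; a pose out of reach is approached as far as the arm can. A call with a gripper value outside its range is refused whole. The fingers move at their own pace and stop on an object; FORCE is the grip in N (left out, the last holds). Time passes only in rows, so rows that repeat a pose let the fingers close. It gives the time, the measured TCP pose, the force and the opening at its end, in the units of the state.
- r.get_state(): the state, without advancing time (a new reading comes with each control period).
- viewer.snapshot(name): name is "scene" or "top" or "wrist"; returns the picture (384x512x3 uint8, red, green, blue); there is no depth.
- viewer.camera_params(name): a dict with "intrinsics" (3x3 intrinsics, pixels), "world_to_cam" (4x4, takes a point from world to camera coordinates). Camera axes: x right, y up, looking along -z (the intrinsics and any distortion apply to the point x, -y, -z); pixel columns grow to the right and rows downward; lengths in m; the calibration is good to about 2 mm. A picture is of the moment at which its call begins: read the wrist's pose just before it. camera_params takes no time and is no camera call; for the wrist camera it gives the pose at the moment of the call.
- r.finish_job(): hands the job in, once; it reports no verdict.
Trained networks look in the newest picture that a camera, given by its name, has taken for a name from the list of things; names that differ only in an ending like _2 or _b are one class to them, and where a whole thing is asked for, a point or a joint stands for the part that bears it (a point fixed in the world has none). Each returns a list of dicts, best first, with "p" (0 to 1); they miss things now and then, are a little off and sometimes report something else, mostly with a low value. They report only what shows in the picture. A call takes as long as a camera call. They do not tell look-alikes from the thing itself.
- viewer.outline_of(camera, name): "pixels" (384x512 bool, what is visible of it) and "bbox" ([left, top, width, height] in pixels, round what is visible of it).
The state is a dict: "clock": time; "q": joint angles; "qd": joint speeds; "joint_torque": joint torques, N m; "tool_pos": TCP position; "eef_rot": TCP orientation; "contact_force": force on the tool from outside, world axes, zero at the start; "moment": the same for the moment, N m; "opening": opening from 0.0 (shut) to 1.0 (fully open).
Only numpy, scipy, OpenCV 4.12 (cv2) and the standard library are available. Lean on these libraries where they do the work, as an engineer would, in place of code of your own. Each camera call takes 0.05 s, during which the arm holds its last target.

### The job

The long wooden muddler lies inside the low wooden caddy, and the opening in the caddy's top is shorter than the muddler: grip it through the opening, tilt it so that one end comes out first, and draw it out without forcing it against the caddy. Finish still gripping it in the air over the caddy, held still, with every part of it a good 5 cm above the caddy's top and touching nothing but the gripper. Leave everything else on the counter where it stands.

Things in the scene. Friction and masses are not known exactly. Their poses are not given: they have to be found in the camera images.
- caddy: Low pale-wood box screwed to the counter (it cannot move), 356 long (its own y) x 156 wide (its own x) x 68 high. Origin: centre of its underside, on the counter; z up. Floor 8 thick (inner floor at z = 8), walls 8 thick, inside 340 x 140 and 54 high. Its top is a fixed 6 thick board (z = 62 to 68) with one central rectangular opening 184 long (y from -92 to +92) x 120 wide (x from -60 to +60); the board roofs over the last 78 of the inside at each end.
- caddy_mouth (a point): Centre of the opening, level with the upper face of the caddy's top, 68 above the counter; axes as the caddy's.
- muddler: Dark wooden muddler, 240 long (its own y, ends at +-120), 28 wide (x) and 28 high (z), about 0.15 kg. A square bar with its last 50 at +y a round foot of 28 diameter after a short narrow neck, and a thin steel band near the -y end. It lies flat on the caddy's inner floor, roughly along the caddy's long axis (within 7 degrees), its middle under the opening, both ends usually hidden under the roofed ends. Origin: centre of its underside; z up.
- muddler_mid (a point): Middle of the muddler, on its axis (14 above its underside); axes as the muddler's: y along it.
- muddler_foot (a point): Centre of the end face of the round foot, on the axis, 120 from the middle along +y.
- muddler_head (a point): Centre of the other end face, on the axis, 120 from the middle along -y.
- kettle: Bystander: glass kettle, 164 diameter, 200 high, black handle reaching 130 from its axis. Origin: centre of its underside.
- mug_tree: Bystander: wooden mug tree 335 high with three white mugs, about 150 radius overall. Origin: centre of its underside.
- trivet: Bystander: red silicone trivet, 170 diameter, 8 thick, the spare mug standing on it. Origin: centre of its underside.
- spare_mug: Bystander: white mug, 80 diameter, 88 high, on the trivet. Origin: centre of its underside.
- canister: Bystander: aluminium canister, 80 diameter, 120 high. Origin: centre of its underside.
- sugar_jar: Bystander: glass jar with steel cap, 68 diameter, 100 high. Origin: centre of its underside.
- tea_tray: Bystander: small open wooden tray with compartments, 120 x 170 x 50 high. Origin: centre of its underside.
Mind the look-alikes: they are no part of the job. There is more than one size of the muddler; the job needs the larger.

How it is judged:
By the outcome, as a careful person would: the job done as asked, in the order asked, and still so for the second after the job is handed in, while the arm keeps its last pose, push and grip.
It also fails if it takes over 45 s, if anything falls off the work surface, if the arm or the gripper's body presses on something with over 40 N, if the wrist force passes 120 N, or if a joint passes its speed limit or range.

## Working session

There is one attempt and no reset: what is moved stays moved. The work goes in short steps, Python scripts to look and compute and a shell command to move; the robot and the scene stay as the last step left them, time stands still between calls to the robot, and variables do not carry over. Pictures are saved under pics/ and viewed, and the job is handed in when it is done.

```bash
ls; mkdir -p pics; python3 - <<'E'
from plant import r, viewer
import cv2
s=r.get_state(); print(s)
for n in("scene","top","wrist"):
    im=viewer.snapshot(n); cv2.imwrite(f"pics/{n}0.png",cv2.cvtColor(im,cv2.COLOR_RGB2BGR))
    p=viewer.camera_params(n); print(n,p)
print(r.tcp_to_tips)
E
```

```text
pics
{'clock': 0.0, 'q': array([ 1.14079622,  0.68998557, -0.19449593,  1.56632271,  0.15730643,
        0.90247485, -0.21507793]), 'qd': array([-0.00025261,  0.00046489, -0.00188718, -0.00099198, -0.00159818,
       -0.00039082,  0.00038936]), 'joint_torque': array([ 9.01577423e-04, -5.27566159e+01, -1.26624450e+00, -1.53429848e+01,
       -5.25049295e-02,  6.64291583e-03,  1.46079806e-04]), 'tool_pos': array([ 0.27927857, -0.55847227,  0.25191423]), 'eef_rot': array([ 9.73220283e-01,  2.29872729e-01, -2.75599804e-04, -8.56591872e-04]), 'contact_force': array([ 0.37206244, -0.54801125, -0.47905964]), 'moment': array([-0.00375333, -0.03379833,  0.00519517]), 'opening': 1.0045130118049195}
scene {'intrinsics': array([[457.56273266,   0.        , 257.91650488],
       [  0.        , 457.56273266, 193.36171871],
       [  0.        ,   0.        ,   1.        ]]), 'world_to_cam': array([[ 0.83176971,  0.55497823,  0.01258249, -0.47480722],
       [-0.47577309,  0.7010173 ,  0.53123885,  0.2304998 ],
       [ 0.28600545, -0.4478548 ,  0.84712866, -1.59786165],
       [ 0.        ,  0.   
[... 311 characters left out ...]
01418491,  0.11445797, -0.55581646],
       [-0.11483057,  0.02904952,  0.99296025, -1.09961422],
       [ 0.        ,  0.        ,  0.        ,  1.        ]])}
wrist {'intrinsics': array([[333.04867425,   0.        , 253.36862372],
       [  0.        , 333.04867425, 192.86135717],
       [  0.        ,   0.        ,   1.        ]]), 'world_to_cam': array([[ 4.48005564e-01, -8.94030617e-01, -5.19839935e-04,
        -6.24568073e-01],
       [ 8.51874738e-01,  4.27057230e-01, -3.03202164e-01,
         4.21361489e-02],
       [ 2.71294019e-01,  1.35393418e-01,  9.52926113e-01,
        -3.89408718e-01],
       [ 0.00000000e+00,  0.00000000e+00,  0.00000000e+00,
         1.00000000e+00]])}
0.014
```

View pics/top0.png

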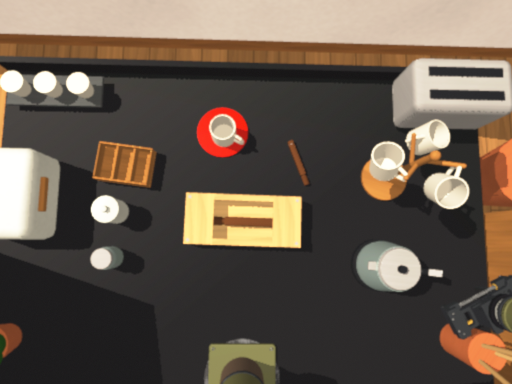

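View pics/scene0.png

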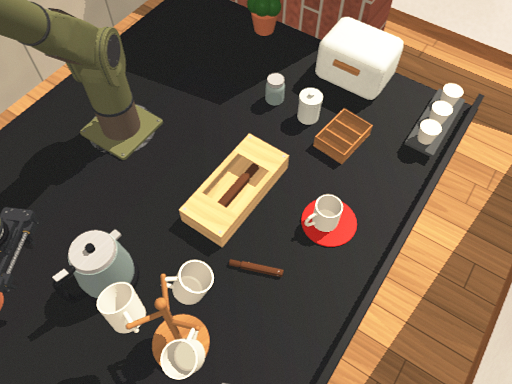

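View pics/wrist0.png

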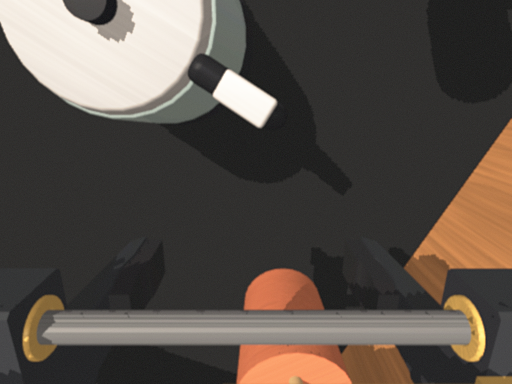

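The top view shows the caddy at about (184–302, 193–248), with the dark muddler inside it at about (213–272, 217–226). The small look-alike lies outside at about (299, 162). I'll take a coarse fix from this view, then refine it with the wrist camera.

```bash
cat > h.py <<'E'
import numpy as np, cv2
from plant import r, viewer
from scipy.spatial.transform import Rotation as R
def ray(P,uv):
    K=P["intrinsics"];M=P["world_to_cam"]
    d=np.array([(uv[0]-K[0,2])/K[0,0],-(uv[1]-K[1,2])/K[1,1],-1.])
    Rm=M[:3,:3]; return -Rm.T@M[:3,3], Rm.T@d
def onz(P,uv,z):
    c,d=ray(P,uv); return c+d*(z-c[2])/d[2]
def proj(P,p):
    K=P["intrinsics"];M=P["world_to_cam"]; q=M[:3,:3]@np.asarray(p)+M[:3,3]
    return np.array([K[0,0]*q[0]/-q[2]+K[0,2], K[1,1]*-q[1]/-q[2]+K[1,2]])
def save(n,im): cv2.imwrite(f"pics/{n}.png",cv2.cvtColor(im,cv2.COLOR_RGB2BGR))
E
python3 - <<'E'
from h import *
im=viewer.snapshot("top");P=viewer.camera_params("top")
for n in("caddy","muddler"):
    for o in viewer.outline_of("top",n):
        m=o["pixels"].astype(np.uint8); c,_=cv2.findContours(m,0,2); c=max(c,key=cv2.contourArea)
        rc=cv2.minAreaRect(c); b=cv2.boxPoints(rc)
        print(n,round(o["p"],2),o["bbox"],m.sum())
        z=.068 if n=="caddy" else .036
        for u in b: print(u.round(1),onz(P,u,z).round(4))
        print("ctr",onz(P,rc[0],z).round(4))
    big=cv2.resize(im[180:260,170:320],None,fx=5,fy=5,interpolation=cv2.INTER_CUBIC)
save("top_z",big)
s=r.get_state();print(R.from_quat(s["eef_rot"]).as_matrix().round(3))
E
```

```text
caddy 0.79 [181.2, 190.5, 121.8, 57.8] 5576
[181.7 245.2] [0.4054 0.1869 0.068 ]
[183.8 191.5] [0.5696 0.1862 0.068 ]
[301.8 196. ] [ 0.561  -0.1793  0.068 ]
[299.7 249.7] [ 0.3956 -0.1721  0.068 ]
ctr [0.4822 0.0062 0.068 ]
caddy 0.67 [210.8, 218.8, 62.8, 8.8] 489
[213. 226.] [0.4646 0.0938 0.068 ]
[213. 216.] [0.4952 0.0945 0.068 ]
[271. 216.] [ 0.4974 -0.0837  0.068 ]
[271. 226.] [ 0.4667 -0.0838  0.068 ]
ctr [0.4809 0.0054 0.068 ]
caddy 0.22 [208.1, 115.8, 36.2, 27.5] 710
[204.  122.8] [0.7893 0.1299 0.068 ]
[226.7 110.9] [0.8299 0.059  0.068 ]
[243.4 142.7] [0.7272 0.0044 0.068 ]
[220.7 154.7] [0.6875 0.0749 0.068 ]
ctr [0.7582 0.067  0.068 ]
muddler 0.94 [212.6, 217.9, 57.6, 11.0] 523
[212.8 225.4] [0.4675 0.0969 0.036 ]
[213.1 216.2] [0.4966 0.0967 0.036 ]
[271.2 217.9] [ 0.4933 -0.0871  0.036 ]
[271.  227.2] [ 0.4641 -0.0864  0.036 ]
ctr [0.4804 0.0052 0.036 ]
muddler 0.77 [286.6, 139.8, 19.9, 43.7] 264
[285.6 142. ] [ 0.7412 -0.1328  0.036 ]
[292.  139.4] [ 0.7501 -0.1536  0.036 ]
[309.3 182.7] [ 0.6083 -0.2092  0.036 ]
[302.9 185.2] [ 0.5997 -0.1886  0.036 ]
ctr [ 0.6744 -0.1712  0.036 ]
[[ 0.894  0.447 -0.   ]
 [ 0.447 -0.894  0.001]
 [-0.    -0.001 -1.   ]]
```

View pics/top_z.png

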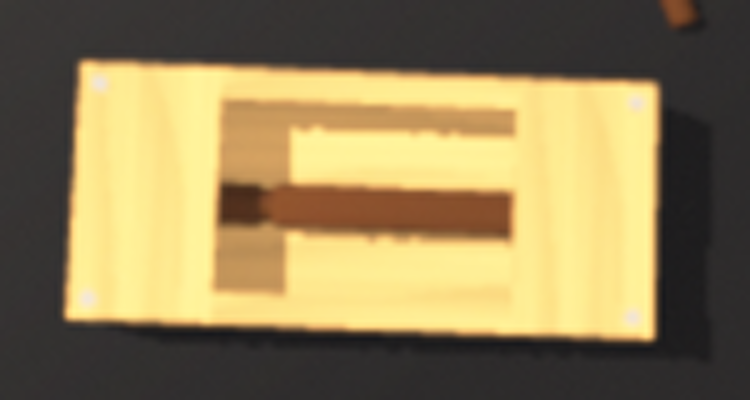

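```bash
python3 - <<'E'
from h import *
P=viewer.camera_params("top")
print("tree base",onz(P,(384,181),0.01),"kettle",onz(P,(390,267),.1), "tree arm right", onz(P,(390,162),.25))
W=viewer.camera_params("wrist"); s=r.get_state(); Rt=R.from_quat(s["eef_rot"]).as_matrix()
M=W["world_to_cam"]; c=-M[:3,:3].T@M[:3,3]
print("cam in tool",Rt.T@(c-s["tool_pos"]), (M[:3,:3]@Rt).round(3))
d=np.array([.48,.0,.40])-s["tool_pos"]; print("shift tool cm",Rt.T@d*100)
E
```

```text
tree base [ 0.62212023 -0.46335835  0.01      ] kettle [ 0.3481416  -0.43605024  0.1       ] tree arm right [ 0.63214827 -0.38245839  0.25      ]
cam in tool [ 7.83734432e-02 -2.91016253e-06 -1.31438994e-01] [[ 0.001  1.    -0.001]
 [ 0.953 -0.     0.303]
 [ 0.303 -0.001 -0.953]]
shift tool cm [ 42.93045756 -41.01258768 -14.73193761]
```

```bash
python3 -m inch '[[0,[0,0,-4],0],[0,[0,0,-8],0],[0,[4,-3.5,-8],-6],[0,[8,-7,-8],-12],[0,[12,-10.6,-8],-18],[0,[16,-14.2,-8],-24],[0,[20,-17.7,-8],-30],[0,[24,-21.2,-8],-36],[0,[28,-24.8,-8],-42],[0,[32,-28.4,-8],-48],[0,[36,-32,-8],-54],[0,[40.2,-35.5,-8],-60],[0,[40.2,-35.5,-8],-63],[0,[40.2,-35.5,-8],-63],[0,[40.2,-35.5,-8],-63],[0,[40.2,-35.5,-8],-63],[0,[40.2,-35.5,-8],-63]]'
python3 - <<'E'
from h import *
s=r.get_state();W=viewer.camera_params("wrist")
im=viewer.snapshot("wrist"); save("w1",im)
np.savez("w1.npz",K=W["intrinsics"],M=W["world_to_cam"],im=im)
print(s["tool_pos"],s["clock"],R.from_quat(s["eef_rot"]).as_matrix().round(3))
E
```

```text
clock: 2.0
tool_pos: [0.4798, -0.0634, 0.3326]
eef_rot: [0.711, 0.703, -0.001, 0.0]
contact_force: [-0.2, 0.3, -0.0]
opening: 1.001
[ 0.47979861 -0.06338873  0.33258125] 2.0 [[ 0.011  1.    -0.001]
 [ 1.    -0.011 -0.001]
 [-0.001 -0.001 -1.   ]]
```

View pics/w1.png

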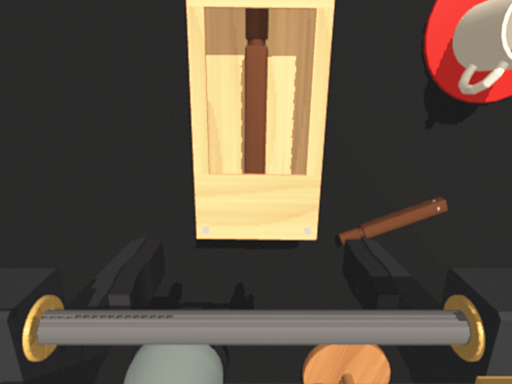

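```bash
python3 - <<'E'
from h import *
D=np.load("w1.npz");P=dict(intrinsics=D["K"],world_to_cam=D["M"]);im=D["im"]
for n,u,z in [("cad BL",(197,239.5),.068),("cad BR",(318,239.5),.068),("op TL",(205,8),.068),("op TR",(313,8),.068),("op BL",(208.5,174.5),.068),("op BR",(307,174.5),.068)]:
    print(n,onz(P,u,z).round(4))
big=cv2.resize(im[0:250,180:345],None,fx=4,fy=4,interpolation=cv2.INTER_CUBIC)[:600] 
save("w1a",cv2.resize(im[0:130,180:345],None,fx=4.5,fy=4.5,interpolation=cv2.INTER_CUBIC))
save("w1b",cv2.resize(im[120:250,180:345],None,fx=4.5,fy=4.5,interpolation=cv2.INTER_CUBIC))
for o in viewer.outline_of("wrist","muddler")[:3]:
    print(o["p"],o["bbox"])
    m=o["pixels"]
    for row in range(5,176,10):
        c=np.where(m[row])[0]
        if len(c) and o["bbox"][0]<290: print(row,c.min(),c.max()+1, onz(P,(c.min(),row+.5),.036).round(4)[:2],onz(P,(c.max()+1,row+.5),.036).round(4)[:2])
E
```

```text
cad BL [ 0.405  -0.1748  0.068 ]
cad BR [ 0.5631 -0.1764  0.068 ]
op TL [0.4301 0.0947 0.068 ]
op TR [0.5445 0.0936 0.068 ]
op BL [ 0.4245 -0.0873  0.068 ]
op BR [ 0.5453 -0.0885  0.068 ]
0.77 [339.4, 195.2, 108.6, 49.3]
0.57 [244.8, 6.9, 22.2, 164.8]
15 245 269 [0.4717 0.093 ] [0.4994 0.0927]
25 245 269 [0.4715 0.0826] [0.4994 0.0823]
35 245 268 [0.4713 0.072 ] [0.4983 0.0717]
45 247 266 [0.4735 0.0612] [0.4959 0.0609]
55 245 268 [0.4709 0.0502] [0.4984 0.05  ]
65 245 268 [0.4707 0.0391] [0.4984 0.0388]
75 245 268 [0.4705 0.0277] [0.4984 0.0275]
85 245 267 [0.4703 0.0162] [0.4972 0.0159]
95 245 267 [0.4701 0.0045] [0.4973 0.0042]
105 244 267 [ 0.4687 -0.0075] [ 0.4973 -0.0078]
115 244 267 [ 0.4685 -0.0196] [ 0.4973 -0.0199]
125 245 267 [ 0.4695 -0.032 ] [ 0.4974 -0.0323]
135 245 266 [ 0.4693 -0.0446] [ 0.4961 -0.0449]
145 244 266 [ 0.4677 -0.0575] [ 0.4961 -0.0578]
155 245 266 [ 0.4688 -0.0706] [ 0.4962 -0.0708]
165 245 266 [ 0.4686 -0.0839] [ 0.4962 -0.0842]
```

View pics/w1a.png

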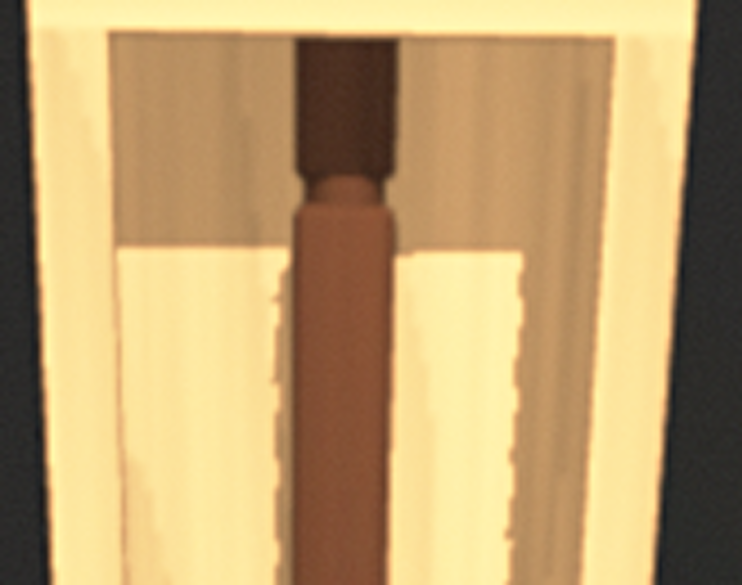

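View pics/w1b.png

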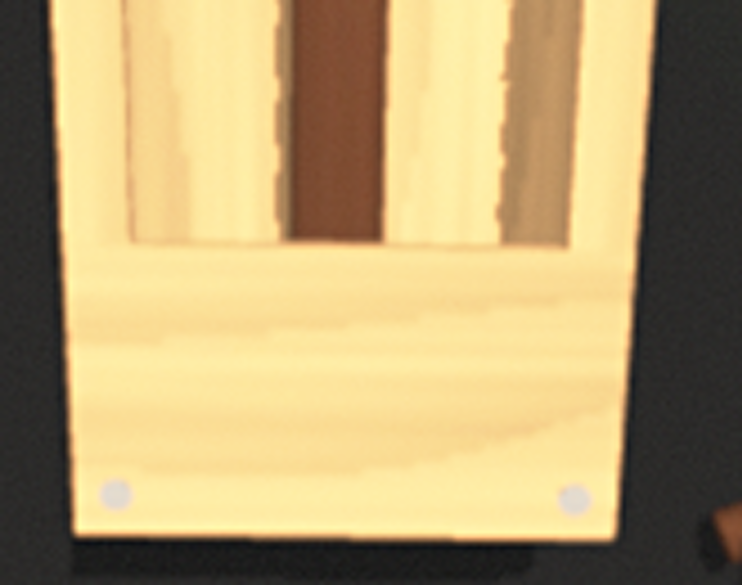

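```bash
python3 -m inch '[[0.4,[0,0.3,4.5],0.5],[0.4,[0,0.3,9],0.5],[0.4,[0,0.3,13.5],0.5],[0.4,[0,0.3,18],0.5],[0.4,[0,0.3,22],0.5],[0.4,[0,0.3,24],0.5],[0.4,[0,0.3,24],0.5],[0.4,[0,0.3,24],0.5]]' 5
python3 - <<'E'
from h import *
s=r.get_state();W=viewer.camera_params("wrist")
im=viewer.snapshot("wrist"); save("w2",im); save("sc2",viewer.snapshot("scene"))
print(s["tool_pos"],s["clock"],R.from_quat(s["eef_rot"]).as_matrix().round(4),s["opening"])
for z in(.068,.036,.008): print(z,proj(W,s["tool_pos"]*[1,1,0]+[0,0,z]))
E
```

```text
clock: 2.9
tool_pos: [0.4836, -0.062, 0.0931]
eef_rot: [0.713, 0.701, -0.0, 0.0]
contact_force: [-0.3, -0.0, 0.1]
opening: 0.598
[ 0.48359287 -0.06200028  0.09306067] 2.9 [[ 1.680e-02  9.999e-01  2.000e-04]
 [ 9.999e-01 -1.680e-02 -3.000e-04]
 [-3.000e-04  2.000e-04 -1.000e+00]] 0.597789795492853
0.068 [253.89769223 245.49818828]
0.036 [253.73020412 221.65535207]
0.008 [253.62003844 205.97267237]
```

View pics/w2.png

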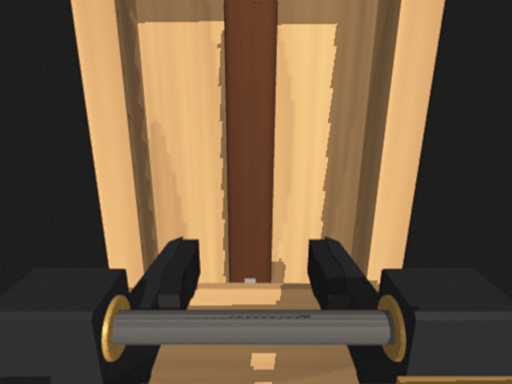

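```bash
python3 - <<'E'
from h import *
W=viewer.camera_params("wrist")
for u in [(250,278),(250,284),(225,150),(276,150),(229,270),(271,270)]: print(u,onz(W,u,.036).round(4))
for u in [(110,284),(403,284),(95,200),(418,200)]: print(u,onz(W,u,.068).round(4))
E
```

```text
(250, 278) [ 0.4814 -0.1019  0.036 ]
(250, 284) [ 0.4813 -0.1064  0.036 ]
(225, 150) [ 0.4687 -0.0177  0.036 ]
(276, 150) [ 0.4979 -0.0182  0.036 ]
(229, 270) [ 0.468  -0.0957  0.036 ]
(271, 270) [ 0.4951 -0.0962  0.036 ]
(110, 284) [ 0.4059 -0.0841  0.068 ]
(403, 284) [ 0.5653 -0.0871  0.068 ]
(95, 200) [ 0.4056 -0.0359  0.068 ]
(418, 200) [ 0.567  -0.0388  0.068 ]
```

The band is near y = -0.10 and the muddler's centre is at x ≈ 0.482. I'll lower the gripper and close it lightly so the muddler can slide toward +y.

```bash
python3 -m inch '[[0.4,[0,-0.15,2.5],0],[0.4,[0,-0.15,5],0],[0.4,[0,-0.15,6.7],0],[0.4,[0,-0.15,6.7],0],[0.6,[0,-0.15,6.7],0],[0.8,[0,-0.15,6.7],0],[0.8,[0,-0.15,6.7],0],[0.8,[0,-0.15,6.7],0],[0.8,[0,-0.15,6.7],0]]' 5
```

```text
clock: 3.9
tool_pos: [0.4823, -0.0619, 0.0267]
eef_rot: [0.713, 0.701, 0.0, 0.001]
contact_force: [-0.0, -0.6, 7.1]
opening: 0.315
```

```bash
python3 -m inch '[[0.8,[0,0,-0.1],0],[0.8,[0,0,-0.2],0],[0.8,[0,0,-0.2],0]]'
```

```text
clock: 4.2
tool_pos: [0.4819, -0.0617, 0.0278]
eef_rot: [0.713, 0.701, 0.0, 0.0]
contact_force: [0.6, -0.1, -1.5]
opening: 0.318
```

```bash
python3 -m inch '[[0.8,[0.7,0,0],0],[0.8,[1.4,0,0],0],[0.8,[2.1,0,0],0],[0.8,[2.8,0,0],0],[0.8,[3.5,0,0],0],[0.8,[4.0,0,0],0],[0.8,[4.0,0,0],0],[0.8,[4.0,0,0],0]]'
python3 - <<'E'
from h import *
s=r.get_state();W=viewer.camera_params("wrist")
save("w3",viewer.snapshot("wrist")); save("sc3",viewer.snapshot("scene"))
print(s["tool_pos"],s["contact_force"],s["opening"])
E
```

```text
clock: 5.0
tool_pos: [0.4825, -0.0216, 0.0277]
eef_rot: [0.713, 0.701, -0.0, 0.0]
contact_force: [-0.1, 0.3, -1.1]
opening: 0.314
[ 0.48248285 -0.02158092  0.0277152 ] [-0.08562968  0.34293609 -1.09710524] 0.31369273716115015
```

View pics/w3.png

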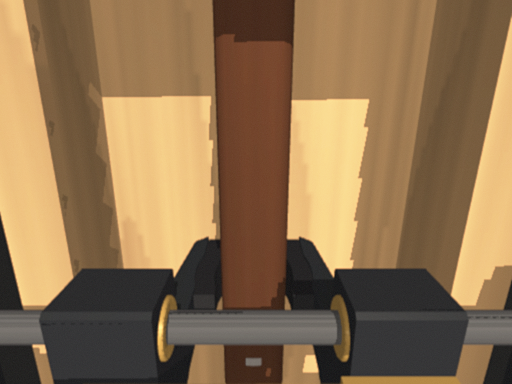

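View pics/sc3.png

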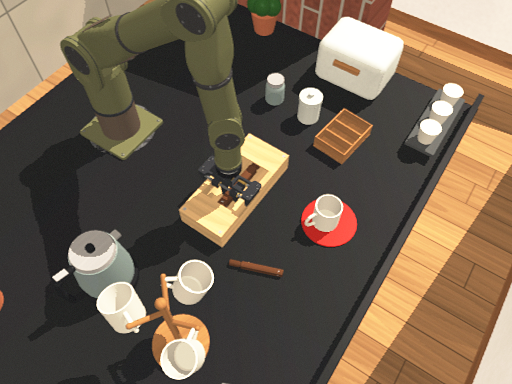

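The head end has come out from under the roof, with the band at about (253, 362). I'll regrip closer to the head so the bar can pivot freely.

```bash
python3 -m inch '[[0.5,[0,0,0],0],[0.5,[0,0,0],0],[0.5,[0,0,0],0],[0.5,[-0.8,0,0],0],[0.5,[-1.6,0,0],0],[0.5,[-1.6,0,0],0],[0.8,[-1.6,0,0],0],[0.8,[-1.6,0,0],0],[0.8,[-1.6,0,0],0],[0.8,[-1.6,0,0],0],[0.8,[-1.6,0,0],0]]' 4
python3 - <<'E'
from h import *
save("w4",viewer.snapshot("wrist"))
E
```

```text
clock: 6.2
tool_pos: [0.4823, -0.0374, 0.0277]
eef_rot: [0.713, 0.701, 0.0, -0.0]
contact_force: [-0.6, 0.1, 0.3]
opening: 0.314
```

View pics/w4.png

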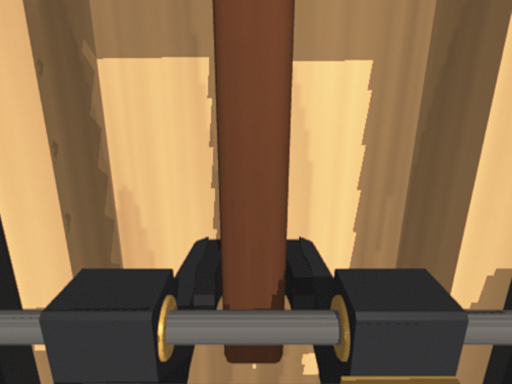

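```bash
python3 -m inch '[[0.8,[0,0,-0.5],0],[0.8,[0,0,-1.0],0],[0.8,[0,0,-1.5],0],[0.8,[0,0,-2.0],0],[0.8,[0,0,-2.0],0]]' 3
python3 - <<'E'
from h import *
save("w5",viewer.snapshot("wrist")); im=viewer.snapshot("scene");save("sc5",cv2.resize(im[110:260,160:310],None,fx=4,fy=4,interpolation=cv2.INTER_CUBIC))
E
```

```text
clock: 6.75
tool_pos: [0.4825, -0.0378, 0.0485]
eef_rot: [0.713, 0.701, 0.0, 0.0]
contact_force: [-0.1, -0.5, -1.1]
opening: 0.317
```

View pics/w5.png

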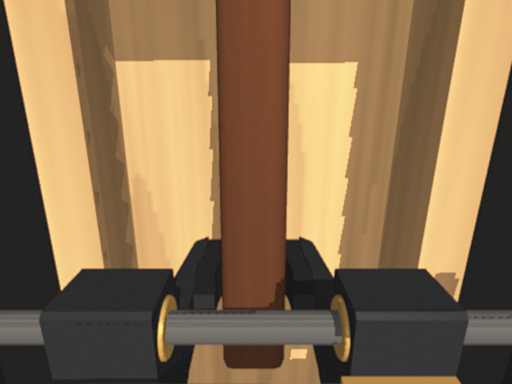

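View pics/sc5.png

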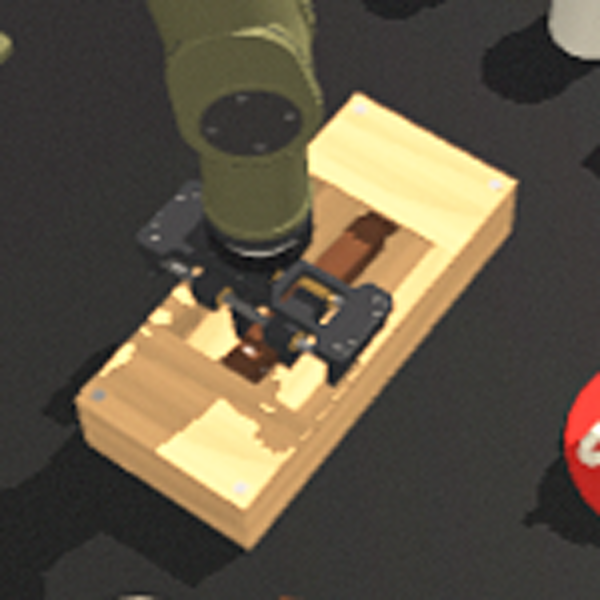

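It is pivoting: the head rises and part of the weight stays on the foot. I'll keep lifting in steps.

```bash
python3 -m inch '[[0.8,[0,0,-0.6],0],[0.8,[0,0,-1.2],0],[0.8,[0,0,-1.8],0],[0.8,[0,0,-2.4],0],[0.8,[0,0,-3.0],0],[0.8,[0,0,-3.6],0],[0.8,[-0.2,0,-4.0],0],[0.8,[-0.4,0,-4.0],0]]' 3
python3 - <<'E'
from h import *
save("w6",viewer.snapshot("wrist")); im=viewer.snapshot("scene");save("sc6",cv2.resize(im[110:260,160:310],None,fx=4,fy=4,interpolation=cv2.INTER_CUBIC))
E
```

```text
clock: 7.65
tool_pos: [0.4825, -0.0419, 0.0883]
eef_rot: [0.713, 0.701, 0.0, 0.0]
contact_force: [-0.2, 1.3, -1.3]
opening: 0.318
```

View pics/w6.png

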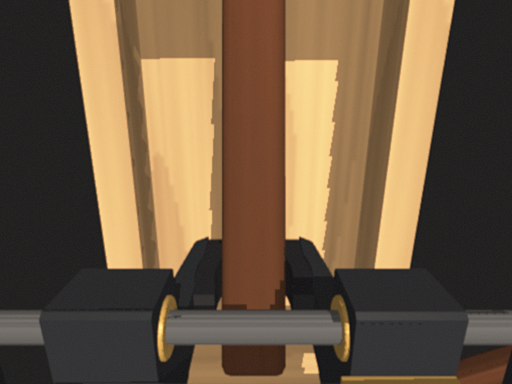

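View pics/sc6.png

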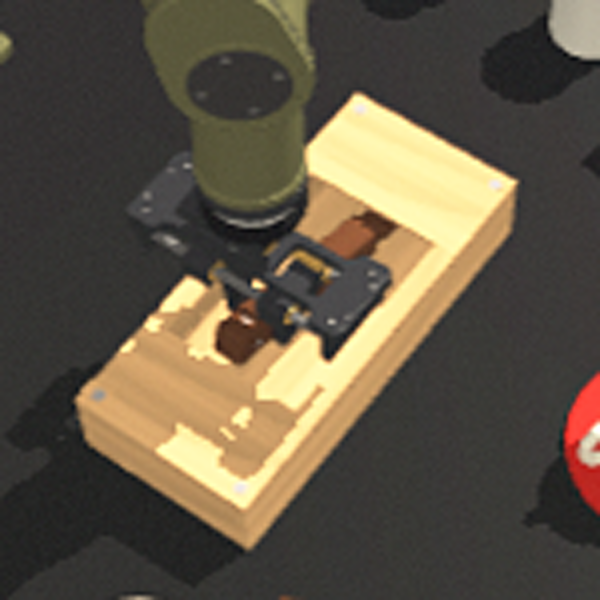

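```bash
python3 -m inch '[[0.8,[-0.3,0,-0.6],0],[0.8,[-0.6,0,-1.2],0],[0.8,[-0.8,0,-1.8],0],[0.8,[-1.0,0,-2.4],0],[0.8,[-1.0,0,-3.0],0],[0.8,[-1.0,0,-3.6],0],[0.8,[-1.0,0,-4.2],0],[0.8,[-1.0,0,-4.2],0]]' 3
python3 - <<'E'
from h import *
save("w7",viewer.snapshot("wrist")); im=viewer.snapshot("scene");save("sc7",cv2.resize(im[110:260,160:310],None,fx=4,fy=4,interpolation=cv2.INTER_CUBIC))
E
```

```text
clock: 8.55
tool_pos: [0.4823, -0.0517, 0.1305]
eef_rot: [0.713, 0.701, 0.0, 0.001]
contact_force: [-0.0, -1.3, 0.6]
opening: 0.318
```

View pics/w7.png

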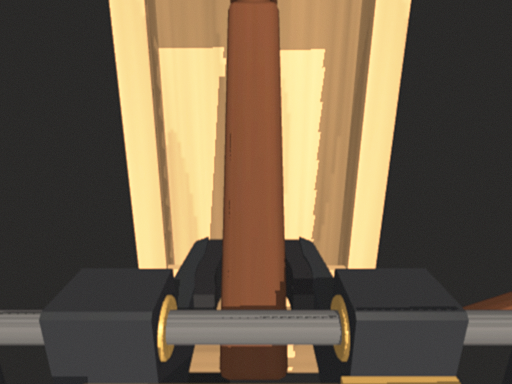

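View pics/sc7.png

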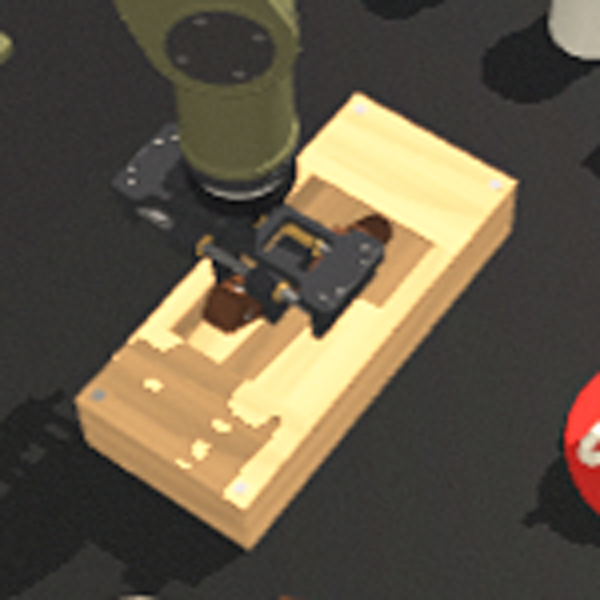

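```bash
python3 -m inch '[[0.8,[-0.2,0,-0.6],0],[0.8,[-0.2,0,-1.2],0],[0.8,[-0.2,0,-1.8],0],[0.8,[-0.2,0,-2.4],0],[0.8,[-0.2,0,-3.0],0],[0.8,[-0.2,0,-3.6],0],[0.8,[-0.2,0,-3.6],0]]' 3
python3 - <<'E'
from h import *
save("w8",viewer.snapshot("wrist")); im=viewer.snapshot("scene");save("sc8",cv2.resize(im[110:260,160:310],None,fx=4,fy=4,interpolation=cv2.INTER_CUBIC))
E
```

```text
clock: 9.35
tool_pos: [0.4823, -0.0539, 0.1666]
eef_rot: [0.713, 0.701, 0.0, 0.001]
contact_force: [-0.3, -1.9, 1.7]
opening: 0.317
```

View pics/w8.png

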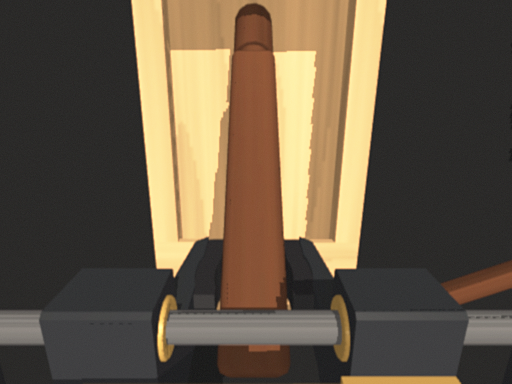

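View pics/sc8.png

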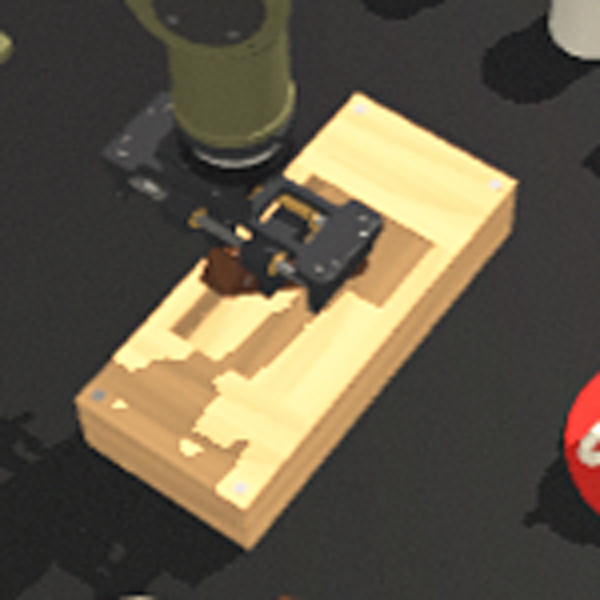

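```bash
python3 - <<'E'
from h import *
W=viewer.camera_params("wrist"); s=r.get_state();p=s["tool_pos"]
print(p,s["contact_force"],s["moment"],s["clock"])
g=np.array([p[0],p[1],p[2]-.003])
for t in range(30,65,5):
    a=np.radians(t);d=np.array([.017,np.cos(a),-np.sin(a)]);n=np.array([0,np.sin(a),np.cos(a)])
    f=g+d*.195
    print(t,"foot top",proj(W,f+n*.014).round(0),"foot bot",proj(W,f-n*.014).round(0),"neck top",proj(W,g+d*.145+n*.014).round(0),"foot low z",(f-n*.014)[2].round(3),"head bot",proj(W,g-d*.045+n*.014).round(0),"y",f[1].round(3))
print("edge",proj(W,(.4868,.095,.068)))
E
```

```text
[ 0.48212826 -0.05445358  0.16608397] [-0.44784968 -2.66257278  2.1397909 ] [-0.566033   -0.05803857  0.05490392] 9.45
30 foot top [ 254. -103.] foot bot [255. -54.] neck top [254. -25.] foot low z 0.053 head bot [254. 387.] y 0.114
35 foot top [254. -72.] foot bot [255. -28.] neck top [254.  -6.] foot low z 0.04 head bot [254. 387.] y 0.105
40 foot top [255. -45.] foot bot [255.  -4.] neck top [254.  12.] foot low z 0.027 head bot [253. 385.] y 0.095
45 foot top [255. -19.] foot bot [255.  18.] neck top [255.  29.] foot low z 0.015 head bot [253. 382.] y 0.083
50 foot top [255.   4.] foot bot [255.  39.] neck top [255.  46.] foot low z 0.005 head bot [253. 378.] y 0.071
55 foot top [255.  26.] foot bot [255.  59.] neck top [255.  62.] foot low z -0.005 head bot [253. 373.] y 0.057
60 foot top [255.  46.] foot bot [255.  78.] neck top [255.  78.] foot low z -0.013 head bot [253. 366.] y 0.043
edge [257.30155617 -39.50105481]
```

The wrist view agrees with the foot on the caddy floor at a tilt of about 49°. The foot end is at row 4, clear of the far edge of the opening. I'll tighten the grip and lift straight up a little.

```bash
python3 -m inch '[[0.9,[0,0,0],0],[0.9,[0,0,0],0],[0.9,[0,0,0],0],[0.9,[0,0,-0.6],0],[0.9,[0,0,-1.2],0],[0.9,[0,0,-1.8],0],[0.9,[0,0,-1.8],0]]' 30
python3 - <<'E'
from h import *
save("w9",viewer.snapshot("wrist")); s=r.get_state();print(s["contact_force"],s["moment"],s["tool_pos"])
E
```

```text
clock: 10.15
tool_pos: [0.4824, -0.0531, 0.1845]
eef_rot: [0.713, 0.702, 0.001, 0.0]
contact_force: [0.2, 0.1, -0.7]
opening: 0.318
[-0.58518972 -1.16300991 -1.10921078] [-0.09227087 -0.08525206 -0.04721748] [ 0.48223971 -0.05330519  0.18412765]
```

View pics/w9.png

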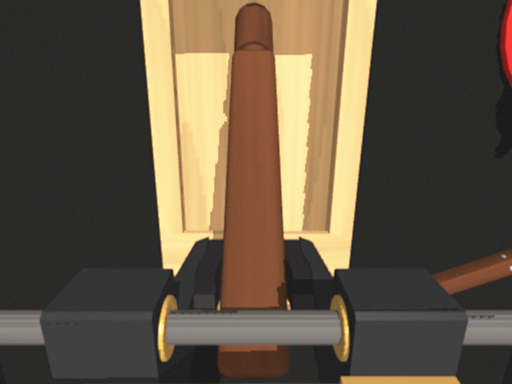

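The tilt is unchanged and the load is about the muddler's weight, so the grip holds. I'll draw it straight up.

```bash
python3 -m inch '[[0.9,[0,0,-0.7],0],[0.9,[0,0,-1.7],0],[0.9,[0,0,-2.7],0],[0.9,[0,0,-3.7],0],[0.9,[0,0,-4.7],0],[0.9,[0,0,-5.7],0],[0.9,[0,0,-6.7],0],[0.9,[0,0,-7.7],0],[0.9,[0,0,-8.7],0],[0.9,[0,0,-9.7],0],[0.9,[0,0,-10.7],0],[0.9,[0,0,-11.7],0],[0.9,[0,0,-12.7],0],[0.9,[0,0,-13.7],0],[0.9,[0,0,-14.5],0],[0.9,[0,0,-15],0],[0.9,[0,0,-15],0],[0.9,[0,0,-15],0],[0.9,[0,0,-15],0],[0.9,[0,0,-15],0]]' 40
python3 - <<'E'
from h import *
save("w10",viewer.snapshot("wrist")); s=r.get_state();print(s["contact_force"],s["moment"],s["tool_pos"]); save("sc10",viewer.snapshot("scene"))
W=viewer.camera_params("wrist");p=s["tool_pos"];g=p-[0,0,.003]
for t in range(40,65,5):
    a=np.radians(t);d=np.array([.017,np.cos(a),-np.sin(a)]);n=np.array([0,np.sin(a),np.cos(a)]);f=g+d*.195
    print(t,proj(W,f+n*.014).round(0),(f-n*.014)[2].round(3))
E
```

```text
clock: 12.2
tool_pos: [0.4817, -0.0537, 0.3333]
eef_rot: [0.713, 0.701, -0.0, -0.0]
contact_force: [-1.4, -0.1, -2.0]
opening: 0.313
[-0.11063424 -0.62932559 -1.68846456] [-0.1075566  -0.11241996 -0.03544952] [ 0.48177321 -0.05363697  0.33338655]
40 [255. -44.] 0.194
45 [255. -19.] 0.183
50 [255.   4.] 0.172
55 [255.  26.] 0.163
60 [255.  47.] 0.155
```

View pics/w10.png

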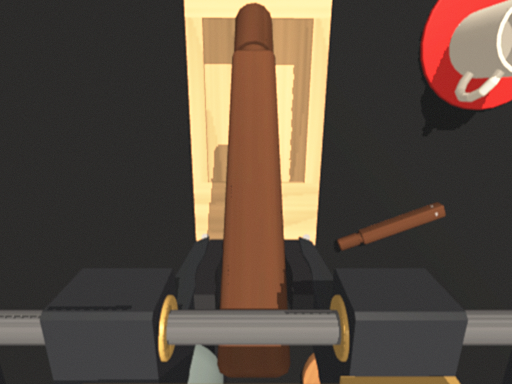

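View pics/sc10.png

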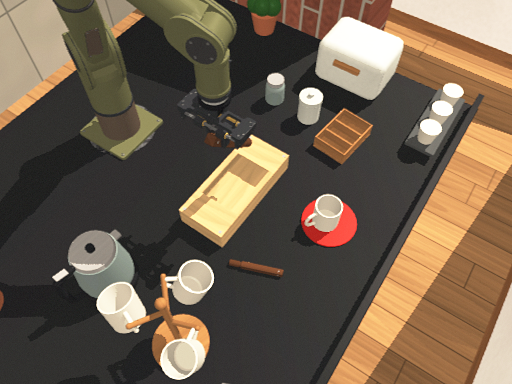

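```bash
python3 - <<'E'
from h import *
s=r.get_state();print(abs(s["qd"]).max(),s["opening"],s["contact_force"]); print(r.finish_job())
E
```

```text
0.0016007376250039766 0.31173016314933455 [-0.11427262 -0.35069837 -0.90926239]
the job is handed in; nothing more can be done
None
```

The large muddler is out of the caddy. I handed the job in at about 12 s of robot time with it gripped and held still over the caddy.

- **What I did:** I slid the muddler about 4 cm along the caddy so its head end came out from under the roofed end. I regripped it about 45 mm from the head with a light 3–4 N grip. Lifting then let it pivot between the pads to about 50°, head first, with the foot sliding on the caddy floor. Finally I tightened the grip to 30–40 N and drew it straight up.
- **Height:** In the last wrist picture the lowest part of the muddler is at about z = 0.17 m, roughly 10 cm above the caddy's top.
- **Grip and stillness:** The arm was at rest. The opening was 0.31, about 27.5 mm against the 28 mm bar. The force reading was about 1–2 N, close to the muddler's weight.
- **Surroundings:** The scene picture shows the other objects, including the small muddler, where they were.

Two force readings were above the weight:
- **7 N upward at the first grip:** this eased to about the muddler's weight when I raised the tool 2 mm.
- **About 3 N along the bar near the end of the tilt:** I could not fully explain this one. It went away once I tightened the grip and lifted.

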